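# Hook a dropped bracket out of the grinder guard

## Task

A steel angle bracket has dropped behind the barred guard of the bench grinder. Keep the gripper out of the guard: reach in with the hooked rod, draw the bracket out until all of it is well clear of the guard's open end, and lay the rod flat on the bench, wholly outside the guard. Then stand the bracket, foot down, near the middle of the square steel bench block, setting it down rather than dropping it, and do not disturb the brass collar or the steel offcut that lie nearby.

Things in the scene. Friction and masses are not known exactly. Their poses are not given: they have to be found in the camera images.
- guard: Fixed barred steel cage on the front of a green bench grinder, open at one end, which faces the robot's right; no sill. Origin: on the bench, middle of the open end; x points into the cage, y across, z up. Inside: 254 mm wide (y -127 to 127), 185 mm deep, floor is the bench top. Its frame is 8 mm bar. Place and yaw vary.
- guard_roof (a point): Centre of the cage's roof, at (95, 0, 78) mm in the guard's frame. Roof bars run along the guard's x, 6 mm thick with 20 mm gaps; 74 mm clear under them, tops 82 mm above the bench. Behind the cage the grinder spans guard x 185 to 385 mm, y -135 to 135 mm, up to 180 mm high.
- rod: Loose hooked rod, 245 mm long, 0.14 kg, lying flat. Wooden handle 22 mm wide (y), 24 mm high, from x = -58 to 35 mm; origin on the handle's underside, where to grip. A 9 mm steel shank runs on to +x, its axis 12 mm up, dropping to 4.5 mm up from x = 130 mm; at x = 182.5 mm it turns square to +y: the hook arm. z up; origin height 0 as it lies.
- rod_hook (a point): Middle of the inner (pulling) face of the rod's hook arm, at (178, 28, 4.5) mm in the rod's frame, with the rod's axes. The arm is 9 mm thick (rod x 178 to 187 mm) and runs from the shank to its tip at rod y = 59.5 mm.
- bracket: Loose steel angle bracket, about 0.33 kg. Foot 70 mm (x) x 50 mm (y) x 8 mm thick, lying down; origin at the centre of its underside, z up. Starts in the guard, its x within 0.4 rad of the guard's x, origin 55 to 85 mm in from the open end and 0 to 50 mm to the +y side of the middle: the free lane for the hook is on the guard's -y side.
- bracket_top (a point): Middle of the top edge of the bracket's upright plate, at (31, 0, 50) mm in the bracket's frame. The upright is 8 mm thick (x 27 to 35 mm), 50 mm wide (y), and stands on the foot's +x end, which starts towards the grinder.
- block: Fixed square steel bench block, 140 x 140 mm, 30 mm high, flat on top; origin at the centre of its underside. It and the scrap box may change places.
- scrap_box: Fixed open wooden box of scrap, 140 x 140 mm, 50 mm high; not to be used. Origin at the centre of its underside.
- collar: Loose brass collar (bystander): upright ring 60 mm across, 45 mm high; origin at the centre of its underside.
- offcut: Loose square steel offcut (bystander), 90 x 90 x 8 mm, lying flat; origin at the centre of its underside.

How it is judged (in metres and radians):
On the way, in this order (a step that is already met when the one before it is completed fails the run):
1. the rod's hook pulls on the bracket while it is still behind the guard (contact force between rod and bracket above 0.2 N and x of rod_hook in the frame of guard above 0.04 m and x of bracket in the frame of guard above 0 m), for 0.1 s.
2. the bracket is drawn out: its origin at least 50 mm outside the guard's open end, still lying on the bench (x of bracket in the frame of guard below -0.05 m and height (world z) of bracket below 0.02 m), for 0.1 s.
At the end, for the whole second after the job is handed in: The bracket stands foot down and still on the steel block, its origin within 35 mm of the block's centre and tilted less than 0.1 rad; the rod lies flat and still on the bench, hook and handle outside the guard (at least 5 mm before its open end, or over 150 mm to either side of its middle) (horizontal distance between bracket and block below 0.035 m and height (world z) of bracket between 0.026 and 0.036 m and angle between bracket's own z axis and vertical below 0.1 rad and linear speed of each of bracket, rod below 0.02 m/s and (x of rod_hook in the frame of guard below -0.005 m or y of rod_hook in the frame of guard below -0.15 m or y of rod_hook in the frame of guard above 0.15 m) and (x of rod in the frame of guard below -0.005 m or y of rod in the frame of guard below -0.15 m or y of rod in the frame of guard above 0.15 m) and height (world z) of rod below 0.01 m and height (world z) of rod_hook below 0.015 m); the robot touches nothing.
It fails at once if the gripper goes inside the guard (x of the grasp point in the frame of guard between 0 and 0.19 m and y of the grasp point in the frame of guard between -0.13 and 0.13 m and z of the grasp point in the frame of guard below 0.078 m).
It fails at once if the fingers touch the bracket while it is behind the guard (contact force between the fingers and bracket above 0.5 N and x of bracket in the frame of guard above 0 m and height (world z) of bracket below 0.02 m).
It fails at once if the bracket is dropped from more than about 25 mm above the block (height (world z) of bracket above 0.05 m and contact force between the fingers and bracket below 0.05 N and linear speed of bracket above 0.35 m/s).
It fails at once if the brass collar or the steel offcut is moved more than 30 mm (distance of any of collar, offcut from where it was at the start of the episode above 0.03 m).
It also fails if it takes over 72 s, if anything falls off the work surface, if the arm or the gripper's body presses on something with over 40 N, if the wrist force passes 120 N, or if a joint passes its speed limit or range.

## Robot

A 7-joint arm with a two-finger parallel gripper is mounted at the origin on the work surface. World frame = base frame: x ahead of the robot, y to its left, z up, the work surface at z = 0. Lengths are in mm, angles in rad, forces in N, time in s.
With the tool pointing down it reaches from about 400 to 850 mm from the base axis. Payload 4.5 kg.
Tool frame: the origin (TCP) lies at the very end of the fingers, on their centre line; the grasp point (between the pads) lies arm.grip_point_offset behind it (arm.grip_point_offset is the distance from the TCP to the grasp point, in mm); x points along the fingers, y is the direction in which the jaws open and shut, and the axes are right-handed (so a half turn about x gives the same grasp; the last joint's range is limited). The gripper opens to 88 mm and grips with 3 to 60 N. Pads are 18 mm wide; open, the fingers measure 123 mm over their backs; the gripper's body (75 mm by 187 mm) begins 45 mm behind the grasp point.
Start: joints at [1.286, 0.689, -0.195, 1.565, 0.157, 0.902, -0.215], TCP at [195.921, -593.522, 238.743] pointing down, gripper open.
Joint ranges: [-3.01, 3.01], [-0.46, 2.08], [-1.47, 1.51], [0.13, 2.56], [-1, 4.14], [0.04, 2.09], [-2.66, 2.66]. Speed limits (rad/s): [2.57, 2.57, 3.14, 3.14, 3.14, 3.14, 3.14].

## Interface

Orientations are given as a 3x3 rotation matrix whose columns are the frame's x, y, z axes.
In Python, from workcell import arm, imaging gives the robot as it stands. The module is installed in compiled form; this text tells all that it offers.
- The arm moves only by the tool move_arm, never from a script. Its argument "motion" is a list of rows, each an object with "translation": the shift along the tool's x, y, z in units of 40 mm (1.0 is 40 mm), a list of three; "delta_rot": the turn, a rotation vector about the tool's x, y, z in units of 6 degrees (1.0 is 6 degrees), a list of three. In form: [{"translation": [dx, dy, dz], "delta_rot": [rx, ry, rz]}, ...]. A call has 1 to 10 rows; each row shifts and turns the commanded pose from where the row before left it, along the tool's axes as they then stand; what a row does not reach is not made up. A row lasts 1/10 s, in which the tool goes at most 50 mm and 8.59 degrees, less where a joint would pass 70% of its speed; a pose out of reach is approached as far as the arm can. A call with a number of a shift or a turn outside -1 to 1 is refused whole. A call with a gripper value outside its range is refused whole. "jaw" is the closure, from -1 (fully open) to 1 (shut), set as the call begins (left out, the last holds). The fingers move at their own pace and stop on an object; "grip_force" is the grip in N (left out, the last holds). Time passes only in rows, so rows that do not move let the fingers close. It gives the time, the measured TCP pose, the force and the opening at its end, in the units of the state.
- arm.get_obs(): the state, without advancing time (a new reading comes with each control period).
- imaging.get_image(name): name is "side" or "top"; returns the picture (480x640x3 uint8, red, green, blue); there is no depth.
- imaging.camera_model(name): a dict with "camera_matrix" (3x3 intrinsics, pixels), "R" (3x3) and "t" (3): a world point X has camera coordinates R X + t. Camera axes: x right, y down, z forward; pixel columns grow to the right and rows downward; lengths in mm; the calibration is good to about 2 mm. A picture is of the moment at which its call begins. camera_model takes no time and is no camera call.
- arm.finish_job(): hands the job in, once; it reports no verdict.
The state is a dict: "time": time; "joint_positions": joint angles; "qvel": joint speeds; "tau": joint torques, N m; "tcp_pos": TCP position; "tool_rot": TCP orientation; "ft_force": force on the tool from outside, world axes, zero at the start; "wrist_torque": the same for the moment, N m; "finger_gap": finger opening in mm.
Only numpy, scipy, OpenCV 4.12 (cv2) and the standard library are available. Lean on these libraries where they do the work, as an engineer would, in place of code of your own. Each camera call takes 0.05 s, during which the arm holds its last target. There are 200 camera calls.

## Working session

There is one attempt and no reset: what is moved stays moved. The work goes in short steps, Python scripts to look and compute and a tool call to move; the robot and the scene stay as the last step left them, time stands still between calls to the robot, and variables do not carry over. Pictures are saved under pics/ and viewed, about 8 in all and at most 12, crops included, and the job is handed in when it is done.

Besides the shell and the picture viewer there is one more tool, called as name(argument=value, ...) on one line, values as JSON. move_arm: Moves the arm, as the interface text tells. Its arguments: {"type":"object","properties":{"motion":{"type":"array","items":{"type":"object","properties":{"translation":{"type":"array","items":{"type":"number"}},"delta_rot":{"type":"array","items":{"type":"number"}}}}},"jaw":{"type":"number"},"grip_force":{"type":"number"}},"required":["motion"]}

```bash
mkdir -p pics; python3 - <<'E'
from workcell import arm, imaging
import cv2
for n in("top","side"):
    cv2.imwrite(f"pics/{n}0.png",imaging.get_image(n)[:,:,::-1])
    m=imaging.camera_model(n);print(n,m)
o=arm.get_obs();print(o,arm.grip_point_offset)
E
```

```text
top {'camera_matrix': array([[598.39928024,   0.        , 314.36567997],
       [  0.        , 598.39928024, 235.56521549],
       [  0.        ,   0.        ,   1.        ]]), 'R': array([[ 1.58033772e-03, -9.99811493e-01, -1.93515124e-02],
       [-9.96495590e-01,  4.38717665e-05, -8.36453004e-02],
       [ 8.36303817e-02,  1.94158846e-02, -9.96307675e-01]]), 't': array([ -11.11174404,  562.37639233, 1091.50037365])}
side {'camera_matrix': array([[450.72745159,   0.        , 313.8145028 ],
       [  0.        , 450.72745159, 229.04328743],
       [  0.        ,   0.        ,   1.        ]]), 'R': array([[-0.97764771, -0.21018342,  0.00528042],
       [-0.14857026,  0.67285345, -0.72470346],
       [ 0.1487677 , -0.70928919, -0.68904065]]), 't': array([559.02053825, 154.58068381, 865.63635924])}
{'time': 0.1, 'joint_positions': array([ 1.28578041,  0.68987159, -0.1945314 ,  1.56616426,  0.1573143 ,
        0.90252251, -0.21508646]), 'qvel': array([-5.54778024e-05, -5.56893408e-04, -1.94577396e-04, -1.72872008e-03,
       -5.88863166e-04,  8.18676517e-04,  4.27317130e-04]), 'tau': array([-2.68670534e-03, -5.28498530e+01, -1.27144866e+00, -1.53837132e+01,
       -5.25792665e-02,  2.04110125e-03,  4.82546841e-05]), 'tcp_pos': array([ 195.6959973 , -593.01163149,  238.02852631]), 'tool_rot': array([[-6.07402183e-04,  3.13535076e-01, -9.49576425e-01],
       [ 1.45113076e-03, -9.49575324e-01, -3.13535640e-01],
       [-9.99998763e-01, -1.56840179e-03,  1.21793733e-04]]), 'ft_force': array([-0.81114311,  0.13703699,  0.54261054]), 'wrist_torque': array([ 0.00572913,  0.00959035, -0.02348474]), 'finger_gap': 87.87842678533363} 18.700000000000003
```

View pics/top0.png

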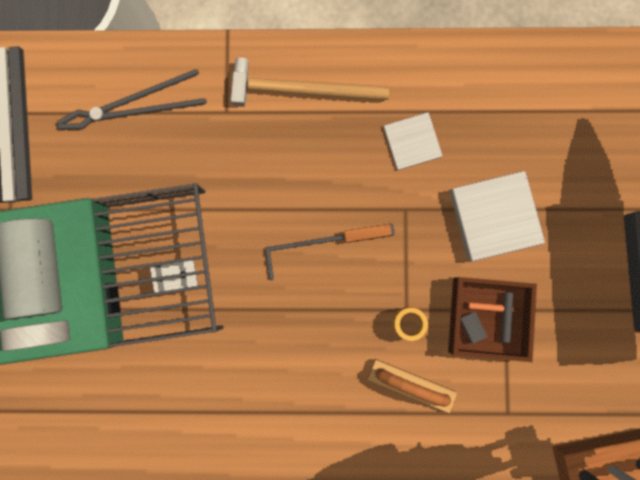

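View pics/side0.png

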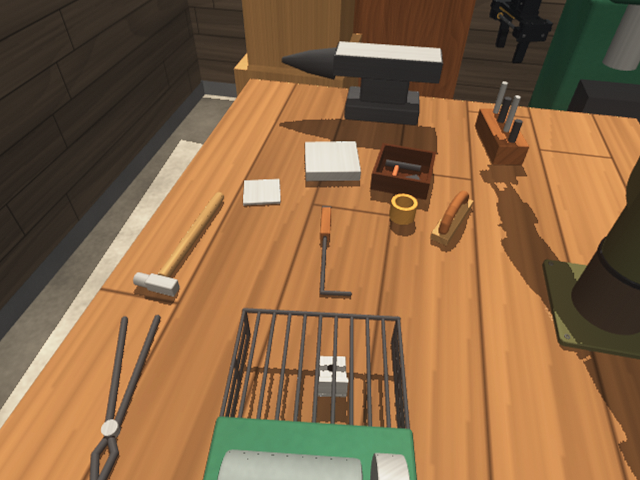

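Top: guard open end runs (200,190)-(217,328), bracket ≈(175,277), rod from handle (393,230) to hook (270,278), block ≈(498,217), offcut ≈(413,141), collar (411,324), box (493,318). The hook already points to the bracket's side. I'll zoom in for accuracy.

```bash
python3 - <<'E'
import cv2
i=cv2.imread("pics/top0.png")
a=cv2.resize(i[175:355,90:290],None,fx=4,fy=4,interpolation=cv2.INTER_CUBIC)[:600]
cv2.imwrite("pics/c1.png",cv2.resize(i[180:330,90:290],None,fx=4,fy=4,interpolation=cv2.INTER_CUBIC))
cv2.imwrite("pics/c2.png",cv2.resize(i[165:285,255:415],None,fx=5,fy=5,interpolation=cv2.INTER_CUBIC))
g=cv2.cvtColor(i,cv2.COLOR_BGR2HSV)
m=((g[:,:,1]<60)&(g[:,:,2]>150)).astype('uint8');m[:100]=0
n,l,s,c=cv2.connectedComponentsWithStats(m)
for k in range(1,n):
    if s[k,4]>60:
        p=cv2.findContours((l==k).astype('uint8'),0,2)[0][0]
        print(s[k],c[k],cv2.boxPoints(cv2.minAreaRect(p)).round(1).tolist())
E
```

```text
[   0  100   14  101 1082] [  5.63308688 152.025878  ] [[-3.4000000953674316, 100.19999694824219], [8.100000381469727, 99.5], [13.800000190734863, 199.6999969482422], [2.299999952316284, 200.39999389648438]]
[ 89 108  13  11 116] [ 95.51724138 112.98275862] [[89.0, 108.0], [101.0, 108.0], [101.0, 118.0], [89.0, 118.0]]
[ 384  113   58   56 2127] [412.47155618 140.69017395] [[383.3999938964844, 125.5999984741211], [427.8999938964844, 111.80000305175781], [441.6000061035156, 155.8000030517578], [397.0, 169.60000610351562]]
[ 453  172   91   88 5523] [498.1388738  215.57034221] [[452.6000061035156, 188.60000610351562], [526.0999755859375, 170.1999969482422], [544.0999755859375, 242.5], [470.70001220703125, 260.79998779296875]]
[   3  219   47   97 3477] [ 24.5605407  266.83031349] [[1.5, 221.0], [41.0, 217.5], [49.599998474121094, 312.6000061035156], [10.100000381469727, 316.20001220703125]]
[183 261  12  12 116] [188.49137931 266.12068966] [[183.0, 261.0], [194.0, 261.0], [194.0, 272.0], [183.0, 272.0]]
[160 265  21  11 184] [170.03804348 270.10869565] [[159.10000610351562, 266.79998779296875], [179.10000610351562, 263.5], [180.6999969482422, 273.20001220703125], [160.8000030517578, 276.5]]
[186 275  11  12 117] [190.8974359  280.55555556] [[186.0, 275.0], [196.0, 275.0], [196.0, 286.0], [186.0, 286.0]]
[162 278  21  13 194] [172.0257732  284.28865979] [[161.60000610351562, 280.5], [180.6999969482422, 277.6000061035156], [182.3000030517578, 287.8999938964844], [163.1999969482422, 290.79998779296875]]
[   4  322   60   28 1260] [ 33.12222222 335.3484127 ] [[2.200000047683716, 328.5], [61.599998474121094, 320.1000061035156], [64.80000305175781, 342.29998779296875], [5.400000095367432, 350.79998779296875]]
```

View pics/c1.png

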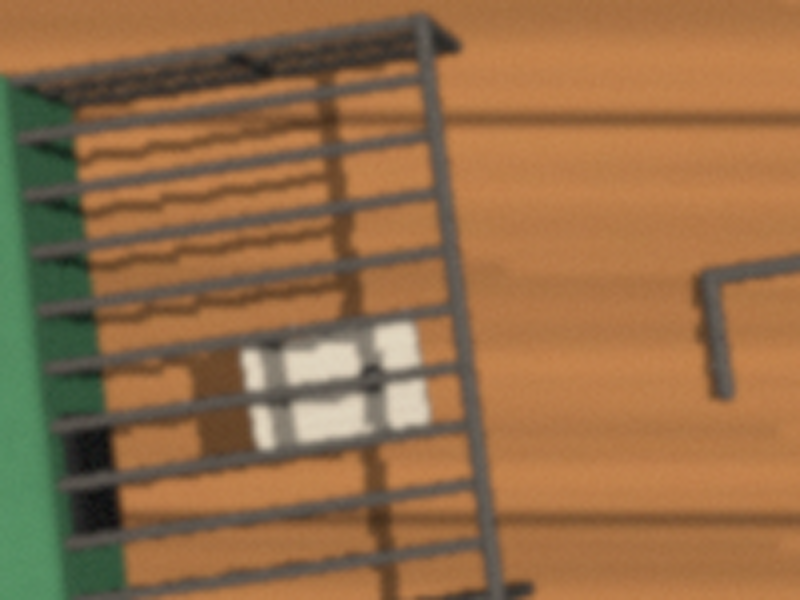

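View pics/c2.png

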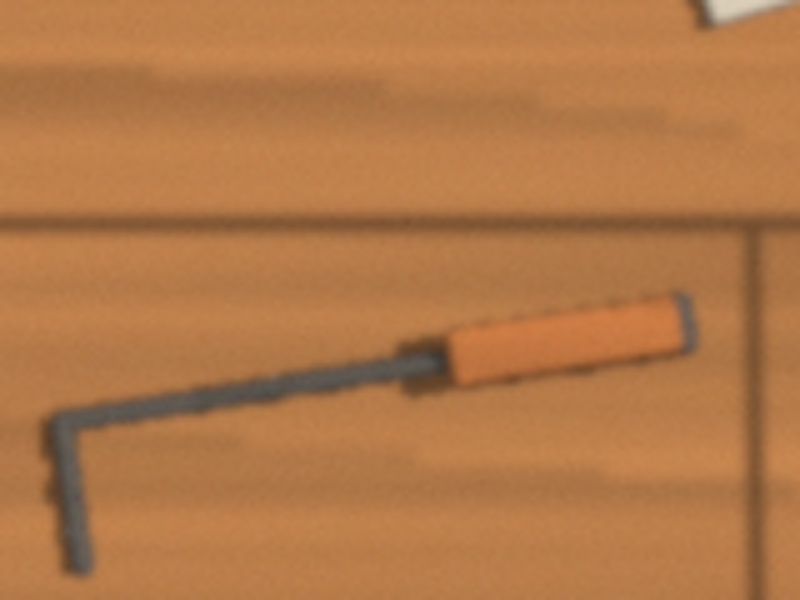

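c1 (4x): open-end bar (424,20)-(497,590), bracket foot front corners (413,322),(428,428), upright's top outer edge (240,350)-(255,452). c2 (5x): handle from (448,357) to (690,322), hook corner (57,420), tip (82,573).

```bash
cat > h.py <<'E'
import numpy as np, cv2
from workcell import arm, imaging
def w(px,z,n="top"):
    m=imaging.camera_model(n);R=m["R"];C=-R.T@m["t"]
    d=R.T@np.linalg.solve(m["camera_matrix"],[px[0],px[1],1.]);return (C+d*(z-C[2])/d[2])[:2]
def px(X,n="top"):
    m=imaging.camera_model(n);q=m["camera_matrix"]@(m["R"]@np.asarray(X,float)+m["t"]);return q[:2]/q[2]
def state():
    o=arm.get_obs();R=o["tool_rot"]
    print("t",o["time"],"tcp",o["tcp_pos"].round(1),"y",R[:,1].round(3),"x",R[:,0].round(3),"F",o["ft_force"].round(1),"gap",round(o["finger_gap"],1));return o
E
python3 - <<'E'
from h import *
c1=lambda x,y,z:w((90+x/4,180+y/4),z)
c2=lambda x,y,z:w((255+x/5,165+y/5),z)
P={"g_top":c1(424,20,78),"g_bot":c1(497,590,78),"g_topbase":c1(455,47,0),"br_f1":c1(413,322,8),"br_f2":c1(428,428,8),"br_u1":c1(240,350,50),"br_u2":c1(255,452,50),
"h_front":c2(448,357,24),"h_back":c2(690,322,24),"corner":c2(57,420,5),"tip":c2(82,573,5),"h_front12":c2(448,357,12),
"block":w((498.1,215.6),30),"offcut":w((412.5,140.7),8),"collar":w((411,324),45),"box":w((493,318),50)}
for k,v in P.items(): print(k,v.round(1))
ang=lambda v:np.arctan2(v[1],v[0])
print("guard y ang",ang(P["g_bot"]-P["g_top"]),np.linalg.norm(P["g_bot"]-P["g_top"]),"rod x ang",ang(P["corner"]-P["h_back"]),ang(P["h_front"]-P["h_back"]),np.linalg.norm(P["corner"]-P["h_back"]))
print("bracket x", ang((P["br_u1"]+P["br_u2"]-P["br_f1"]-P["br_f2"])),np.linalg.norm((P["br_u1"]+P["br_u2"]-P["br_f1"]-P["br_f2"])/2))
ga=ang(P["g_bot"]-P["g_top"])+np.pi/2;go=(P["g_top"]+P["g_bot"])/2
R=np.array([[np.cos(ga),-np.sin(ga)],[np.sin(ga),np.cos(ga)]])
for k,v in P.items(): print(k,"in guard",(R.T@(v-go)).round(1))
print("guard",go,ga)
E
```

```text
g_top [648.7 200.5]
g_bot [395.9 163.7]
g_topbase [648.8 202.5]
br_f1 [516.4 218.5]
br_f2 [466.5 210.5]
br_u1 [501.8 288. ]
br_u2 [455.6 280. ]
h_front [560.8 -66.9]
h_back [ 573.8 -156.9]
corner [538.4  80.5]
tip [480.6  70.6]
h_front12 [561.8 -67.3]
block [ 598.8 -350.1]
offcut [ 745.4 -197.4]
collar [ 400.9 -185.2]
box [ 412.3 -330.8]
guard y ang -2.9972108629947827 255.45288831532676 rod x ang 1.7189432302405627 1.7149515736224714 240.00707477605548
bracket x 1.751833786477823 70.63390210927942
g_top in guard [  0.  127.7]
g_bot in guard [   0.  -127.7]
g_topbase in guard [ -2.  128.1]
br_f1 in guard [-36.9  -0.6]
br_f2 in guard [-36.1 -51.1]
br_u1 in guard [-107.7   -5. ]
br_u2 in guard [-106.5  -51.9]
h_front in guard [252.    2.2]
h_back in guard [342.9   2.2]
corner in guard [102.9   1.3]
tip in guard [104.4 -57.3]
h_front12 in guard [252.5   3.2]
block in guard [537.6  -0.9]
offcut in guard [407.7 166.1]
collar in guard [ 346. -173.]
box in guard [ 491.8 -182.7]
guard [522.31593948 182.09690107] -1.4264145361998861
```

move_arm(motion=[{"translation": [0, -0.61, -0.9]}, {"translation": [0, -0.61, -0.9]}, {"translation": [0, -0.61, -0.9]}, {"translation": [0, -0.61, -0.9]}, {"translation": [0, -0.61, -0.9]}, {"translation": [0, -0.61, -0.9]}, {"translation": [0, -0.61, -0.9]}, {"translation": [0, -0.61, -0.9]}, {"translation": [0, -0.61, -0.9]}, {"translation": [0, -0.61, -0.9]}], jaw=-1)

```text
validation failed for argument at $.mo...
```

move_arm(motion=[{"translation": [0, -0.61, -0.9]}, {"translation": [0, -0.61, -0.9]}, {"translation": [0, -0.61, -0.9]}, {"translation": [0, -0.61, -0.9]}, {"translation": [0, 0, 0], "delta_rot": [-1, 0, 0]}, {"translation": [0, 0, 0], "delta_rot": [-1, 0, 0]}, {"translation": [0, 0, 0], "delta_rot": [-1, 0, 0]}, {"translation": [0, 0, 0], "delta_rot": [-1, 0, 0]}, {"translation": [0, 0, 0], "delta_rot": [-1, 0, 0]}, {"translation": [0, 0, 0], "delta_rot": [-1, 0, 0]}])

```text
validation failed for argument at $.mo...
```

move_arm(motion=[{"translation": [0, 0, 0], "delta_rot": [-1, 0, 0]}, {"translation": [0, 0, 0], "delta_rot": [-1, 0, 0]}, {"translation": [0, 0, 0], "delta_rot": [-1, 0, 0]}, {"translation": [0, 0, 0], "delta_rot": [-1, 0, 0]}, {"translation": [0, 0, 0], "delta_rot": [-1, 0, 0]}, {"translation": [0, 0, 0], "delta_rot": [-1, 0, 0]}, {"translation": [0, 0, 0], "delta_rot": [-1, 0, 0]}, {"translation": [0, 0, 0], "delta_rot": [-0.33, 0, 0]}, {"translation": [0, 0, 0]}])

```text
validation failed for argument at $.mo...
```

```bash
python3 -c "
from h import *
o=state();print(o['joint_positions'].round(2)); T=o['tool_rot'];print(T.T@(np.array([567,-110.4,12-18.7])-o['tcp_pos'])/40, np.degrees(np.arctan2(T[1,1],T[0,1])))"
```

```text
t 0.1 tcp [ 195.7 -593.   238. ] y [ 0.314 -0.95  -0.002] x [-0.001  0.001 -1.   ] F [-0.8  0.1  0.5] gap 87.9
[ 1.29  0.69 -0.19  1.57  0.16  0.9  -0.22]
[  6.13007563  -8.53688588 -12.59818202] -71.72757644852614
```

move_arm(motion=[{"translation": [0, -0.61, -0.9], "delta_rot": [0, 0, 0]}, {"translation": [0, -0.61, -0.9], "delta_rot": [0, 0, 0]}, {"translation": [0, -0.61, -0.9], "delta_rot": [0, 0, 0]}, {"translation": [0, -0.61, -0.9], "delta_rot": [0, 0, 0]}, {"translation": [0, -0.61, -0.9], "delta_rot": [0, 0, 0]}, {"translation": [0, -0.61, -0.9], "delta_rot": [0, 0, 0]}, {"translation": [0, -0.61, -0.9], "delta_rot": [0, 0, 0]}, {"translation": [0, -0.61, -0.9], "delta_rot": [0, 0, 0]}, {"translation": [0, -0.61, -0.9], "delta_rot": [0, 0, 0]}, {"translation": [0, -0.61, -0.9], "delta_rot": [0, 0, 0]}], jaw=-1)

```text
time: 1.1
tcp_pos: [461.9, -247.4, 238.5]
tool_rot: [[-0.001, 0.313, -0.95], [0.0, -0.95, -0.313], [-1.0, -0.0, 0.001]]
ft_force: [1.2, -0.0, -0.6]
finger_gap: 88.1
```

move_arm(motion=[{"translation": [0, -0.61, -0.9], "delta_rot": [0, 0, 0]}, {"translation": [0, -0.61, -0.9], "delta_rot": [0, 0, 0]}, {"translation": [0, -0.61, -0.9], "delta_rot": [0, 0, 0]}, {"translation": [0, -0.61, -0.9], "delta_rot": [0, 0, 0]}, {"translation": [0, 0, 0], "delta_rot": [-1, 0, 0]}, {"translation": [0, 0, 0], "delta_rot": [-1, 0, 0]}, {"translation": [0, 0, 0], "delta_rot": [-1, 0, 0]}, {"translation": [0, 0, 0], "delta_rot": [-1, 0, 0]}, {"translation": [0, 0, 0], "delta_rot": [-1, 0, 0]}, {"translation": [0, 0, 0], "delta_rot": [-1, 0, 0]}])

```text
time: 2.1
tcp_pos: [567.1, -111.2, 238.3]
tool_rot: [[-0.001, 0.814, -0.58], [-0.0, -0.58, -0.814], [-1.0, -0.001, 0.001]]
ft_force: [0.2, -0.1, 0.3]
finger_gap: 88.1
```

move_arm(motion=[{"translation": [0, 0, 0], "delta_rot": [-1, 0, 0]}, {"translation": [0, 0, 0], "delta_rot": [-1, 0, 0]}, {"translation": [0, 0, 0], "delta_rot": [-1, 0, 0]}, {"translation": [0, 0, 0], "delta_rot": [-1, 0, 0]}, {"translation": [0, 0, 0], "delta_rot": [-1, 0, 0]}, {"translation": [0, 0, 0], "delta_rot": [-1, 0, 0]}, {"translation": [0, 0, 0], "delta_rot": [-1, 0, 0]}, {"translation": [0, 0, 0], "delta_rot": [-0.33, 0, 0]}, {"translation": [0, 0, 0], "delta_rot": [0, 0, 0]}])

```text
time: 3.0
tcp_pos: [567.2, -111.3, 238.4]
tool_rot: [[-0.001, 0.99, 0.142], [0.0, 0.142, -0.99], [-1.0, -0.001, -0.0]]
ft_force: [-0.4, -0.1, -0.4]
finger_gap: 88.1
```

```bash
python3 -c "
from h import *
o=state();print(o['joint_positions'].round(2)); T=o['tool_rot'];print(T.T@(np.array([567,-110.4,3])-o['tcp_pos'])/40, np.degrees(np.arctan2(T[1,1],T[0,1])))"
```

```text
t 3.0 tcp [ 567.2 -111.3  238.4] y [ 0.99   0.142 -0.001] x [-0.001  0.    -1.   ] F [-0.4 -0.1 -0.4] gap 88.1
[ 0.43  0.67 -0.54  1.7   0.42  0.89 -0.14]
[ 5.88518723e+00  1.61461784e-03 -1.99739953e-02] 8.175406616813861
```

move_arm(motion=[{"translation": [0.9, 0, 0], "delta_rot": [0, 0, 0]}, {"translation": [1, 0, 0], "delta_rot": [0, 0, 0]}, {"translation": [1, 0, 0], "delta_rot": [0, 0, 0]}, {"translation": [1, 0, 0], "delta_rot": [0, 0, 0]}, {"translation": [0.9, 0, 0], "delta_rot": [0, 0, 0]}, {"translation": [0.6, 0, 0], "delta_rot": [0, 0, 0]}, {"translation": [0.3, 0, 0], "delta_rot": [0, 0, 0]}, {"translation": [0.16, 0, 0], "delta_rot": [0, 0, 0]}, {"translation": [0, 0, 0], "delta_rot": [0, 0, 0]}])

```text
time: 3.9
tcp_pos: [567.7, -111.1, 4.4]
tool_rot: [[0.0, 0.99, 0.143], [-0.0, 0.143, -0.99], [-1.0, 0.0, 0.0]]
ft_force: [0.7, -0.8, 0.3]
finger_gap: 88.1
```

move_arm(motion=[{"translation": [0, 0, 0], "delta_rot": [0, 0, 0]}, {"translation": [0, 0, 0], "delta_rot": [0, 0, 0]}, {"translation": [0, 0, 0], "delta_rot": [0, 0, 0]}, {"translation": [0, 0, 0], "delta_rot": [0, 0, 0]}, {"translation": [0, 0, 0], "delta_rot": [0, 0, 0]}, {"translation": [0, 0, 0], "delta_rot": [0, 0, 0]}, {"translation": [0, 0, 0], "delta_rot": [0, 0, 0]}, {"translation": [0, 0, 0], "delta_rot": [0, 0, 0]}, {"translation": [0, 0, 0], "delta_rot": [0, 0, 0]}, {"translation": [0, 0, 0], "delta_rot": [0, 0, 0]}], jaw=1, grip_force=35)

```text
time: 4.9
tcp_pos: [567.6, -111.1, 4.3]
tool_rot: [[0.0, 0.99, 0.143], [-0.0, 0.143, -0.99], [-1.0, 0.0, 0.0]]
ft_force: [0.6, -0.4, -0.8]
finger_gap: 21.5
```

move_arm(motion=[{"translation": [-0.06, 0, 0], "delta_rot": [0, 0, 0]}, {"translation": [0, 0.35, 0], "delta_rot": [0, 0, 0]}, {"translation": [0, 0.7, 0], "delta_rot": [0, 0, 0]}, {"translation": [0, 0.5, 0], "delta_rot": [0, 0, 0]}, {"translation": [0, 0.25, 0], "delta_rot": [0, 0, 0]}, {"translation": [0, 0, -0.5], "delta_rot": [0, 0, 0]}, {"translation": [0, 0, -0.8], "delta_rot": [0, 0, 0]}, {"translation": [0, 0, -0.6], "delta_rot": [0, 0, 0]}, {"translation": [0, 0, -0.3], "delta_rot": [0, 0, 0]}, {"translation": [0, 0, 0], "delta_rot": [0, 0, 0]}])

```text
time: 5.9
tcp_pos: [625.7, -11.2, 6.8]
tool_rot: [[-0.0, 0.989, 0.147], [0.001, 0.147, -0.989], [-1.0, -0.0, -0.001]]
ft_force: [0.9, -0.4, -1.3]
finger_gap: 21.7
```

```bash
python3 - <<'E'
from h import *
state();i=imaging.get_image("top")[:,:,::-1]
cv2.imwrite("pics/t1.png",cv2.resize(i[150:345,90:350],None,fx=3,fy=3,interpolation=cv2.INTER_CUBIC))
E
```

```text
t 5.9 tcp [625.7 -11.2   6.8] y [ 0.989  0.147 -0.   ] x [-0.     0.001 -1.   ] F [ 0.9 -0.4 -1.3] gap 21.7
```

View pics/t1.png

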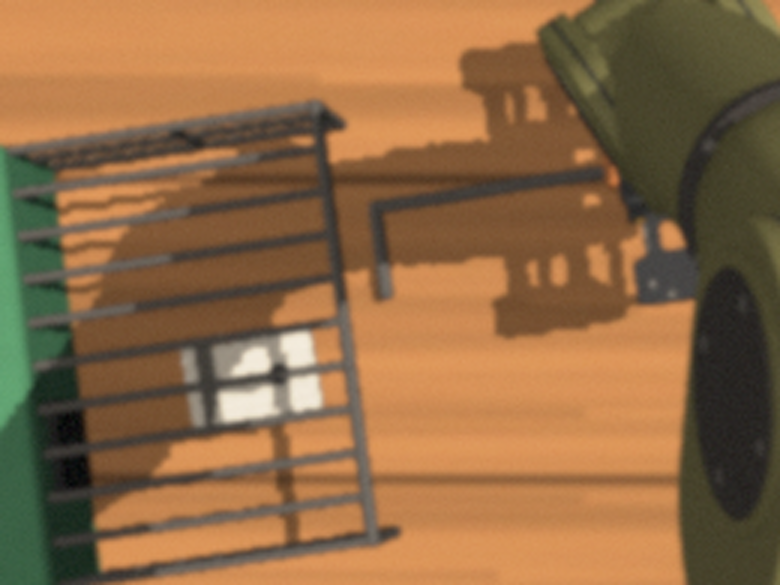

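t1 (3x): hook corner (377,208), tip (385,297), held outside the guard; the bracket is undisturbed.

```bash
cat >> h.py <<'E'
GO=np.array([522.3,182.1]);ga=1.7152
GR=np.array([[np.cos(ga),-np.sin(ga)],[np.sin(ga),np.cos(ga)]])
g=lambda p:(GR.T@(np.asarray(p)[:2]-GO)).round(1)
E
python3 - <<'E'
from h import *
for p in((377,208),(385,297)): print(g(w((90+p[0]/3,150+p[1]/3),8)))
print(g(arm.get_obs()["tcp_pos"]))
E
```

```text
[-15.3 -70.9]
[-13.  -14.2]
[-208.9  -74.4]
```

move_arm(motion=[{"translation": [0, 0, -0.4], "delta_rot": [0, 0, 0]}, {"translation": [0, 0, -0.7], "delta_rot": [0, 0, 0]}, {"translation": [0, 0, -0.7], "delta_rot": [0, 0, 0]}, {"translation": [0, 0, -0.7], "delta_rot": [0, 0, 0]}, {"translation": [0, 0, -0.6], "delta_rot": [0, 0, 0]}, {"translation": [0, 0, -0.4], "delta_rot": [0, 0, 0]}, {"translation": [0, 0, 0], "delta_rot": [0, 0, 0]}])

```text
time: 6.65
tcp_pos: [605.6, 128.1, 6.9]
tool_rot: [[0.0, 0.989, 0.147], [0.002, 0.147, -0.989], [-1.0, 0.001, -0.002]]
ft_force: [-0.6, 0.9, -1.4]
finger_gap: 21.7
```

move_arm(motion=[{"translation": [0, -0.15, 0], "delta_rot": [0, 0, 0]}, {"translation": [0, -0.3, 0], "delta_rot": [0, 0, 0]}, {"translation": [0, -0.4, 0], "delta_rot": [0, 0, 0]}, {"translation": [0, -0.4, 0], "delta_rot": [0, 0, 0]}, {"translation": [0, -0.3, 0], "delta_rot": [0, 0, 0]}, {"translation": [0, 0, 0], "delta_rot": [0, 0, 0]}])

```text
time: 7.25
tcp_pos: [542.7, 112.7, 6.6]
tool_rot: [[-0.003, 0.99, 0.141], [-0.003, 0.141, -0.99], [-1.0, -0.003, 0.003]]
ft_force: [-0.2, -0.3, -1.8]
finger_gap: 21.5
```

```bash
python3 - <<'E'
from h import *
print(g(state()["tcp_pos"]));i=imaging.get_image("top")[:,:,::-1]
cv2.imwrite("pics/t2.png",cv2.resize(i[150:345,90:350],None,fx=3,fy=3,interpolation=cv2.INTER_CUBIC))
E
```

```text
t 7.25 tcp [542.7 112.7   6.6] y [ 0.99   0.141 -0.003] x [-0.003 -0.003 -1.   ] F [-0.2 -0.3 -1.8] gap 21.5
[-71.6 -10.2]
```

View pics/t2.png

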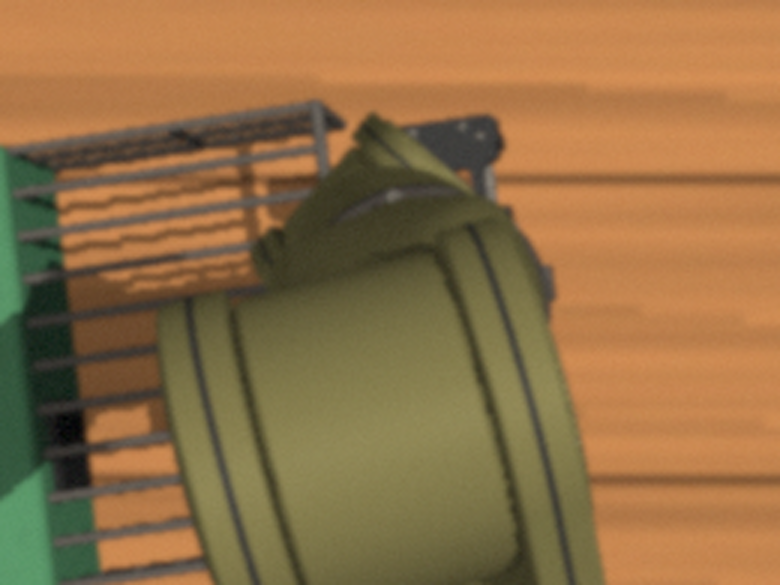

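The arm hides the hook, but the pose (-72,-10) puts it behind the bracket. I'll pull slowly and watch the force.

move_arm(motion=[{"translation": [0, 0, 0.2], "delta_rot": [0, 0, 0]}, {"translation": [0, 0, 0.2], "delta_rot": [0, 0, 0]}, {"translation": [0, 0, 0.15], "delta_rot": [0, 0, 0]}, {"translation": [0, 0, 0.15], "delta_rot": [0, 0, 0]}, {"translation": [0, 0, 0.15], "delta_rot": [0, 0, 0]}, {"translation": [0, 0, 0.15], "delta_rot": [0, 0, 0]}])

```text
time: 7.9
tcp_pos: [550.5, 75.9, 6.7]
tool_rot: [[0.0, 0.99, 0.143], [0.0, 0.143, -0.99], [-1.0, 0.0, -0.0]]
ft_force: [-0.7, 1.7, -1.3]
finger_gap: 21.6
```

move_arm(motion=[{"translation": [0, 0, 0.25], "delta_rot": [0, 0, 0]}, {"translation": [0, 0, 0.25], "delta_rot": [0, 0, 0]}, {"translation": [0, 0, 0.25], "delta_rot": [0, 0, 0]}, {"translation": [0, 0, 0.25], "delta_rot": [0, 0, 0]}, {"translation": [0, 0, 0.25], "delta_rot": [0, 0, 0]}, {"translation": [0, 0, 0.25], "delta_rot": [0, 0, 0]}, {"translation": [0, 0, 0.25], "delta_rot": [0, 0, 0]}, {"translation": [0, 0, 0.25], "delta_rot": [0, 0, 0]}])

```text
time: 8.7
tcp_pos: [561.9, -3.8, 6.7]
tool_rot: [[-0.0, 0.99, 0.143], [-0.0, 0.143, -0.99], [-1.0, -0.0, 0.0]]
ft_force: [-0.9, 0.5, -0.5]
finger_gap: 21.7
```

```bash
python3 - <<'E'
from h import *
print(g(state()["tcp_pos"]))
i=imaging.get_image("side")[:,:,::-1]
t=imaging.get_image("top")[:,:,::-1]
cv2.imwrite("pics/t3.png",np.hstack([cv2.resize(i[200:400,180:430],None,fx=1.6,fy=1.6),cv2.resize(t[150:350,130:380],None,fx=1.6,fy=1.6)]))
E
```

```text
t 8.7 tcp [561.9  -3.8   6.7] y [ 0.99   0.143 -0.   ] x [-0. -0. -1.] F [-0.9  0.5 -0.5] gap 21.7
[-189.6  -12.5]
```

View pics/t3.png

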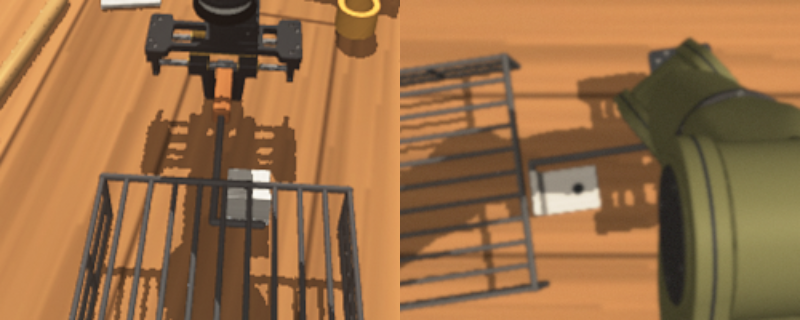

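t3: the hook sits squarely behind the upright and the bracket is coming out straight. I'll pull further, back the hook off, and lower and release the rod.

move_arm(motion=[{"translation": [0, 0, 0.25], "delta_rot": [0, 0, 0]}, {"translation": [0, 0, 0.3], "delta_rot": [0, 0, 0]}, {"translation": [0, 0, 0.3], "delta_rot": [0, 0, 0]}, {"translation": [0, 0, 0.3], "delta_rot": [0, 0, 0]}, {"translation": [0, 0, 0.25], "delta_rot": [0, 0, 0]}, {"translation": [0, 0, 0.2], "delta_rot": [0, 0, 0]}, {"translation": [0, 0, 0.1], "delta_rot": [0, 0, 0]}, {"translation": [0, 0, 0], "delta_rot": [0, 0, 0]}, {"translation": [0, 0, -0.15], "delta_rot": [0, 0, 0]}, {"translation": [0.06, 0.1, -0.15], "delta_rot": [0, 0, 0]}])

```text
time: 9.8
tcp_pos: [573.5, -57.1, 4.4]
tool_rot: [[-0.0, 0.99, 0.144], [-0.0, 0.144, -0.99], [-1.0, -0.001, 0.0]]
ft_force: [-0.2, -0.3, -1.4]
finger_gap: 22.0
```

move_arm(motion=[{"translation": [0, 0, 0], "delta_rot": [0, 0, 0]}, {"translation": [0, 0, 0], "delta_rot": [0, 0, 0]}, {"translation": [0, 0, 0], "delta_rot": [0, 0, 0]}, {"translation": [0, 0, 0], "delta_rot": [0, 0, 0]}, {"translation": [0, 0, 0], "delta_rot": [0, 0, 0]}, {"translation": [0, 0, 0], "delta_rot": [0, 0, 0]}], jaw=-1)

```text
time: 10.4
tcp_pos: [573.8, -57.9, 4.4]
tool_rot: [[0.0, 0.99, 0.143], [-0.0, 0.143, -0.99], [-1.0, -0.0, 0.0]]
ft_force: [0.5, -0.3, 1.3]
finger_gap: 67.6
```

move_arm(motion=[{"translation": [-0.3, 0, 0], "delta_rot": [0, 0, 0]}, {"translation": [-0.7, 0, 0], "delta_rot": [0, 0, 0]}, {"translation": [-1, 0, 0], "delta_rot": [0, 0, 0]}, {"translation": [-1, 0, 0.9], "delta_rot": [0, 0, 0]}, {"translation": [0, 0, 1], "delta_rot": [0, 0, 0]}, {"translation": [0, 0, 1], "delta_rot": [0, 0, 0]}, {"translation": [0, 0, 1], "delta_rot": [0, 0, 0]}, {"translation": [0, 0, 0.5], "delta_rot": [0, 0, 0]}, {"translation": [0, 0, 0], "delta_rot": [0, 0, 0]}])

```text
time: 11.3
tcp_pos: [598.0, -234.6, 121.9]
tool_rot: [[0.0, 0.991, 0.137], [-0.003, 0.137, -0.991], [-1.0, -0.0, 0.003]]
ft_force: [-1.3, 0.3, -0.3]
finger_gap: 88.3
```

```bash
python3 - <<'E'
from h import *
print(g(state()["tcp_pos"]))
i=imaging.get_image("top")[:,:,::-1]
cv2.imwrite("pics/t4.png",cv2.resize(i[180:340,170:370],None,fx=3.6,fy=3.6,interpolation=cv2.INTER_CUBIC))
E
```

```text
t 11.3 tcp [ 598.  -234.6  121.9] y [ 0.991  0.137 -0.   ] x [ 0.    -0.003 -1.   ] F [-1.3  0.3 -0.3] gap 88.3
[-423.2  -15. ]
```

View pics/t4.png

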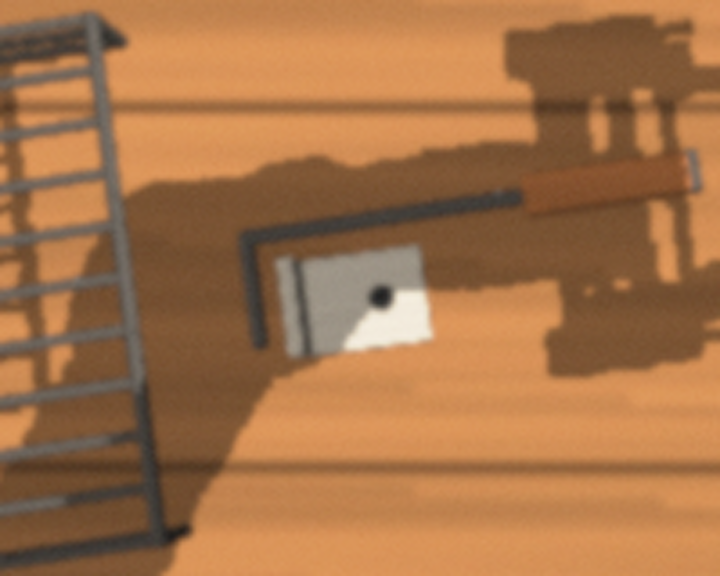

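t4 (3.6x): the rod lies flat outside the guard, with the bracket free inside the hook. Upright's top outer edge is (277,260)-(288,357), its inner edge (296,258)-(307,356), and the foot's front corners are (416,246),(433,339).

```bash
python3 - <<'E'
from h import *
c=lambda x,y,z:w((170+x/3.6,180+y/3.6),z)
u=(c(277,260,50)+c(288,357,50))/2;v=(c(296,258,50)+c(307,356,50))/2
f=(c(416,246,8)+c(433,339,8))/2
d=u-f;th=np.arctan2(d[1],d[0]);e=d/np.linalg.norm(d)
print("len",np.linalg.norm(d),"thick",np.linalg.norm(u-v),"yaw",th,np.degrees(th))
fd=c(433,339,8)-c(416,246,8);print(np.degrees(np.arctan2(fd[1],fd[0])))
top=u-4*e;org=f+35*e;print("top",top,"org",org,g(org),u-35*e)
for n,a,z in(("corner",(246,237),5),("tip",(262,347),5),("back",(697,170),12)):print(n,g(c(*a,z)))
o=state();T=o["tool_rot"];print(np.degrees(np.arctan2(T[1,1],T[0,1])));print("to grasp",T.T@(np.r_[top,23]-o["tcp_pos"])/40, o["joint_positions"].round(2))
E
```

```text
len 69.64169003244955 thick 9.622194608123177 yaw 1.7124994210652031 98.118989245633
-169.3353893380573
top [505.89973809 104.37684289] org [510.22724383  74.04227742] [-105.2   27.5] [510.27784771  73.68755883]
corner [-50.9 -14.9]
tip [-51.6  43.6]
back [-290.4  -15.2]
t 11.35 tcp [ 598.3 -230.8  122. ] y [0.99 0.14 0.  ] x [ 0. -0. -1.] F [-0.3  1.2 -0.2] gap 88.2
8.062977539757878
to grasp [ 2.47013828 -1.11304213 -8.62287926] [ 0.56  0.89 -0.5   1.6   0.55  0.79 -0.03]
```

move_arm(motion=[{"translation": [0, -0.1, -0.6], "delta_rot": [0, 0, 0]}, {"translation": [0, -0.13, -1], "delta_rot": [0, 0, 0]}, {"translation": [0, -0.13, -1], "delta_rot": [0, 0, 0]}, {"translation": [0, -0.13, -1], "delta_rot": [0, 0, 0]}, {"translation": [0, -0.13, -1], "delta_rot": [0, 0, 0]}, {"translation": [0, -0.13, -1], "delta_rot": [0, 0, 0]}, {"translation": [0, -0.13, -1], "delta_rot": [0, 0, 0]}, {"translation": [0, -0.13, -1], "delta_rot": [0, 0, 0]}, {"translation": [0, -0.1, -0.7], "delta_rot": [0, 0, 0]}, {"translation": [0, 0, -0.32], "delta_rot": [0.5, 0, 0]}])

```text
time: 12.35
tcp_pos: [502.5, 111.9, 122.3]
tool_rot: [[-0.001, 0.995, 0.099], [0.004, 0.099, -0.995], [-1.0, -0.001, -0.004]]
ft_force: [0.9, 0.6, -0.0]
finger_gap: 88.2
```

move_arm(motion=[{"translation": [0, 0, 0], "delta_rot": [1, 0, 0]}, {"translation": [0, 0, 0], "delta_rot": [1, 0, 0]}, {"translation": [0, 0, 0], "delta_rot": [1, 0, 0]}, {"translation": [0, 0, 0], "delta_rot": [1, 0, 0]}, {"translation": [0, 0, 0], "delta_rot": [1, 0, 0]}, {"translation": [0, 0, 0], "delta_rot": [1, 0, 0]}, {"translation": [0, 0, 0], "delta_rot": [1, 0, 0]}, {"translation": [0, 0, 0], "delta_rot": [1, 0, 0]}, {"translation": [0, 0, 0], "delta_rot": [1, 0, 0]}, {"translation": [0, 0, 0], "delta_rot": [1, 0, 0]}])

```text
time: 13.35
tcp_pos: [503.7, 108.1, 122.0]
tool_rot: [[-0.001, 0.577, -0.817], [0.002, -0.817, -0.577], [-1.0, -0.002, -0.0]]
ft_force: [-0.0, -0.1, 0.7]
finger_gap: 88.3
```

move_arm(motion=[{"translation": [0, 0, 0], "delta_rot": [1, 0, 0]}, {"translation": [0, 0, 0], "delta_rot": [1, 0, 0]}, {"translation": [0, 0, 0], "delta_rot": [1, 0, 0]}, {"translation": [0, 0, 0], "delta_rot": [1, 0, 0]}, {"translation": [0, 0, 0], "delta_rot": [0.4, 0, 0]}, {"translation": [0, 0, 0], "delta_rot": [0, 0, 0]}])

```text
time: 13.95
tcp_pos: [504.3, 107.2, 121.7]
tool_rot: [[-0.001, 0.157, -0.988], [0.001, -0.988, -0.157], [-1.0, -0.001, 0.0]]
ft_force: [-0.2, -0.6, 0.2]
finger_gap: 88.1
```

```bash
python3 - <<'E'
from h import *
o=state();T=o["tool_rot"];print(np.degrees(np.arctan2(T[1,1],T[0,1])));print("to grasp",T.T@(np.r_[505.9,104.4,26]-o["tcp_pos"])/40, o["joint_positions"].round(2))
E
```

```text
t 13.95 tcp [504.3 107.2 121.7] y [ 0.157 -0.988 -0.001] x [-0.001  0.001 -1.   ] F [-0.2 -0.6  0.2] gap 88.1
-80.96698869645165
to grasp [ 2.39304483  0.07663516 -0.02882088] [-0.31  0.74  0.02  2.   -0.04  0.4  -1.68]
```

move_arm(motion=[{"translation": [0.5, 0.08, -0.03], "delta_rot": [0.07, 0, 0]}, {"translation": [0.7, 0, 0], "delta_rot": [0, 0, 0]}, {"translation": [0.6, 0, 0], "delta_rot": [0, 0, 0]}, {"translation": [0.4, 0, 0], "delta_rot": [0, 0, 0]}, {"translation": [0.2, 0, 0], "delta_rot": [0, 0, 0]}, {"translation": [0, 0, 0], "delta_rot": [0, 0, 0]}])

```text
time: 14.55
tcp_pos: [506.2, 103.0, 24.8]
tool_rot: [[-0.002, 0.148, -0.989], [0.0, -0.989, -0.148], [-1.0, -0.0, 0.002]]
ft_force: [-0.0, 0.1, 0.0]
finger_gap: 88.2
```

move_arm(motion=[{"translation": [0, 0, 0], "delta_rot": [0, 0, 0]}, {"translation": [0, 0, 0], "delta_rot": [0, 0, 0]}, {"translation": [0, 0, 0], "delta_rot": [0, 0, 0]}, {"translation": [0, 0, 0], "delta_rot": [0, 0, 0]}, {"translation": [0, 0, 0], "delta_rot": [0, 0, 0]}, {"translation": [0, 0, 0], "delta_rot": [0, 0, 0]}, {"translation": [0, 0, 0], "delta_rot": [0, 0, 0]}, {"translation": [0, 0, 0], "delta_rot": [0, 0, 0]}, {"translation": [0, 0, 0], "delta_rot": [0, 0, 0]}, {"translation": [0, 0, 0], "delta_rot": [0, 0, 0]}], jaw=1, grip_force=30)

```text
time: 15.55
tcp_pos: [506.9, 102.8, 25.4]
tool_rot: [[-0.0, 0.147, -0.989], [0.0, -0.989, -0.147], [-1.0, -0.0, 0.0]]
ft_force: [0.2, 1.6, 0.9]
finger_gap: 10.3
```

```bash
python3 - <<'E'
from h import *
print(g(state()["tcp_pos"]))
E
```

```text
t 15.55 tcp [506.9 102.8  25.4] y [ 0.147 -0.989 -0.   ] x [-0.  0. -1.] F [0.2 1.6 0.9] gap 10.3
[-76.2  26.6]
```

move_arm(motion=[{"translation": [0, 0, 0], "delta_rot": [0, 0, 0]}, {"translation": [0, 0, 0], "delta_rot": [0, 0, 0]}, {"translation": [0, 0, 0], "delta_rot": [0, 0, 0]}, {"translation": [0, 0, 0], "delta_rot": [0, 0, 0]}], grip_force=45)

```text
time: 15.95
tcp_pos: [507.0, 102.7, 25.5]
tool_rot: [[-0.0, 0.147, -0.989], [0.0, -0.989, -0.147], [-1.0, -0.0, -0.0]]
ft_force: [0.2, 1.0, 0.3]
finger_gap: 7.4
```

move_arm(motion=[{"translation": [-0.1, 0, 0], "delta_rot": [0, 0, 0]}, {"translation": [-0.3, 0, 0], "delta_rot": [0, 0, 0]}, {"translation": [-0.5, 0, 0], "delta_rot": [0, 0, 0]}, {"translation": [-0.6, 0, 0], "delta_rot": [0, 0, 0]}, {"translation": [-0.6, 0, 0], "delta_rot": [0, 0, 0]}, {"translation": [-0.4, 0, 0], "delta_rot": [0, 0, 0]}, {"translation": [0, 0, 0], "delta_rot": [0, 0, 0]}])

```text
time: 16.65
tcp_pos: [508.4, 102.4, 128.0]
tool_rot: [[0.005, 0.146, -0.989], [0.001, -0.989, -0.146], [-1.0, -0.0, -0.005]]
ft_force: [-0.5, 0.4, -3.0]
finger_gap: 7.6
```

```bash
python3 - <<'E'
from h import *
o=state()
i=imaging.get_image("side")[:,:,::-1]
cv2.imwrite("pics/s5.png",cv2.resize(i[150:330,220:440],None,fx=3,fy=3,interpolation=cv2.INTER_CUBIC))
E
```

```text
t 16.65 tcp [508.4 102.4 128. ] y [ 0.146 -0.989 -0.   ] x [ 0.005  0.001 -1.   ] F [-0.5  0.4 -3. ] gap 7.6
```

View pics/s5.png

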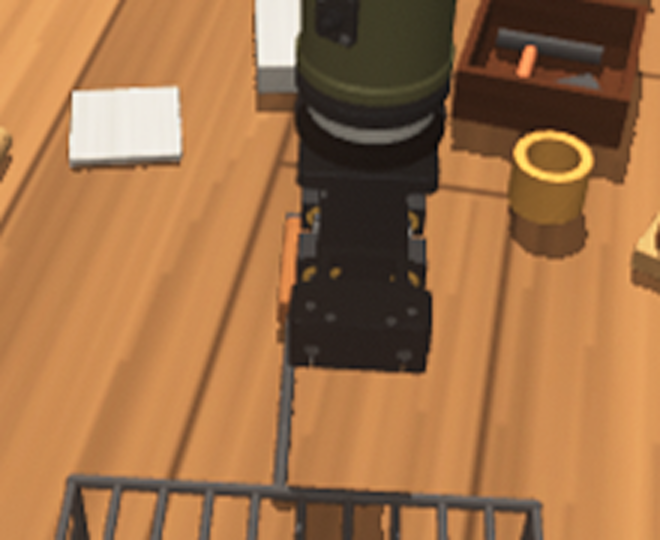

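The lift holds (gap 7.6 mm, about -3 N). Carrying to the block.

move_arm(motion=[{"translation": [0, 0.3, -0.02], "delta_rot": [0, 0, 0]}, {"translation": [0, 0.6, -0.04], "delta_rot": [0, 0, 0]}, {"translation": [0, 0.8, -0.05], "delta_rot": [0, 0, 0]}, {"translation": [0, 0.9, -0.05], "delta_rot": [0, 0, 0]}, {"translation": [0, 0.9, -0.05], "delta_rot": [0, 0, 0]}, {"translation": [0, 0.9, -0.05], "delta_rot": [0, 0, 0]}, {"translation": [0, 0.9, -0.05], "delta_rot": [0, 0, 0]}, {"translation": [0, 0.9, -0.05], "delta_rot": [0, 0, 0]}, {"translation": [0, 0.9, -0.05], "delta_rot": [0, 0, 0]}, {"translation": [0, 0.9, -0.05], "delta_rot": [0, 0, 0]}])

```text
time: 17.7
tcp_pos: [570.6, -214.0, 123.9]
tool_rot: [[-0.003, 0.145, -0.989], [0.0, -0.989, -0.145], [-1.0, -0.001, 0.003]]
ft_force: [1.0, 0.1, -2.0]
finger_gap: 7.7
```

move_arm(motion=[{"translation": [0, 0.9, -0.04], "delta_rot": [0, 0, 0]}, {"translation": [0, 0.8, -0.04], "delta_rot": [0, 0, 0]}, {"translation": [0, 0.6, -0.03], "delta_rot": [0, 0, 0]}, {"translation": [0, 0.4, -0.02], "delta_rot": [0, 0, 0]}, {"translation": [0, 0.06, 0], "delta_rot": [0, 0, 0]}, {"translation": [0, 0, 0], "delta_rot": [0, 0, 0]}, {"translation": [0, 0, 0], "delta_rot": [0, 0, 0]}])

```text
time: 18.4
tcp_pos: [592.9, -318.1, 124.7]
tool_rot: [[-0.002, 0.148, -0.989], [0.002, -0.989, -0.148], [-1.0, -0.002, 0.001]]
ft_force: [-0.2, 0.1, -2.5]
finger_gap: 7.7
```

```bash
python3 - <<'E'
from h import *
o=state();T=o["tool_rot"];print("to place",T.T@(np.r_[594.8,-320,56.5]-o["tcp_pos"])/40)
i=imaging.get_image("side")[:,:,::-1]
t=imaging.get_image("top")[:,:,::-1]
cv2.imwrite("pics/s6.png",np.hstack([cv2.resize(i[80:230,240:440],None,fx=2,fy=2),cv2.resize(t[150:300,400:600],None,fx=2,fy=2)]))
E
```

```text
t 18.4 tcp [ 592.9 -318.1  124.7] y [ 0.148 -0.989 -0.002] x [-0.002  0.002 -1.   ] F [-0.2  0.1 -2.5] gap 7.7
to place [ 1.70415546  0.05807257 -0.04331945]
```

View pics/s6.png

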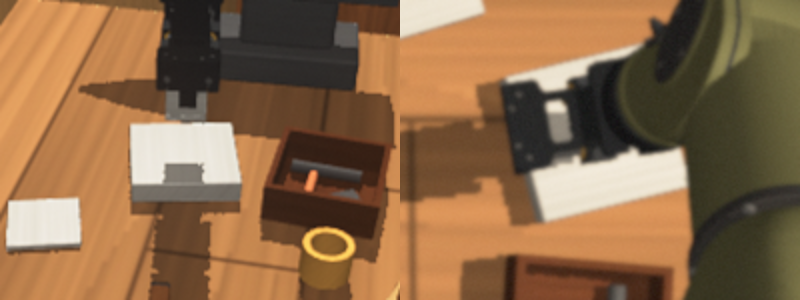

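s6: the bracket hangs level over the block. Lowering it gently.

move_arm(motion=[{"translation": [0.3, 0.06, -0.04], "delta_rot": [0, 0, 0]}, {"translation": [0.5, 0, 0], "delta_rot": [0, 0, 0]}, {"translation": [0.4, 0, 0], "delta_rot": [0, 0, 0]}, {"translation": [0.25, 0, 0], "delta_rot": [0, 0, 0]}, {"translation": [0.15, 0, 0], "delta_rot": [0, 0, 0]}, {"translation": [0.06, 0, 0], "delta_rot": [0, 0, 0]}, {"translation": [0.02, 0, 0], "delta_rot": [0, 0, 0]}, {"translation": [0, 0, 0], "delta_rot": [0, 0, 0]}, {"translation": [0, 0, 0], "delta_rot": [0, 0, 0]}])

```text
time: 19.4
tcp_pos: [595.8, -322.1, 59.0]
tool_rot: [[0.001, 0.147, -0.989], [-0.001, -0.989, -0.147], [-1.0, 0.001, -0.001]]
ft_force: [-0.1, -0.5, -3.7]
finger_gap: 8.0
```

move_arm(motion=[{"translation": [0.03, 0, 0], "delta_rot": [0, 0, 0]}, {"translation": [0.03, 0, 0], "delta_rot": [0, 0, 0]}, {"translation": [0, 0, 0], "delta_rot": [0, 0, 0]}, {"translation": [0, 0, 0], "delta_rot": [0, 0, 0]}])

```text
time: 19.8
tcp_pos: [595.3, -321.9, 55.9]
tool_rot: [[-0.0, 0.147, -0.989], [-0.0, -0.989, -0.147], [-1.0, 0.0, 0.0]]
ft_force: [0.5, 0.3, -2.1]
finger_gap: 7.2
```

move_arm(motion=[{"translation": [0.02, 0, 0], "delta_rot": [0, 0, 0]}, {"translation": [0.01, 0, 0], "delta_rot": [0, 0, 0]}, {"translation": [0, 0, 0], "delta_rot": [0, 0, 0]}, {"translation": [0, 0, 0], "delta_rot": [0, 0, 0]}])

```text
time: 20.2
tcp_pos: [595.5, -322.0, 55.5]
tool_rot: [[0.0, 0.146, -0.989], [-0.0, -0.989, -0.146], [-1.0, 0.0, -0.0]]
ft_force: [-1.5, 1.1, 6.0]
finger_gap: 7.7
```

Contact (+6 N), so the bracket is seated. Releasing.

move_arm(motion=[{"translation": [0, 0, 0], "delta_rot": [0, 0, 0]}, {"translation": [0, 0, 0], "delta_rot": [0, 0, 0]}, {"translation": [0, 0, 0], "delta_rot": [0, 0, 0]}, {"translation": [0, 0, 0], "delta_rot": [0, 0, 0]}, {"translation": [0, 0, 0], "delta_rot": [0, 0, 0]}, {"translation": [0, 0, 0], "delta_rot": [0, 0, 0]}], jaw=-1)

```text
time: 20.8
tcp_pos: [595.4, -321.9, 54.6]
tool_rot: [[0.0, 0.147, -0.989], [-0.0, -0.989, -0.147], [-1.0, 0.0, -0.0]]
ft_force: [-0.1, 0.1, 1.2]
finger_gap: 53.3
```

move_arm(motion=[{"translation": [-0.2, 0, 0], "delta_rot": [0, 0, 0]}, {"translation": [-0.5, 0, 0], "delta_rot": [0, 0, 0]}, {"translation": [-0.9, 0, 0], "delta_rot": [0, 0, 0]}, {"translation": [-1, 0, 0], "delta_rot": [0, 0, 0]}, {"translation": [-1, 0, 0], "delta_rot": [0, 0, 0]}, {"translation": [0, 0, 0.9], "delta_rot": [0, 0, 0]}, {"translation": [0, 0, 0.9], "delta_rot": [0, 0, 0]}, {"translation": [0, 0, 0.9], "delta_rot": [0, 0, 0]}, {"translation": [0, 0, 0.9], "delta_rot": [0, 0, 0]}, {"translation": [0, 0, 0], "delta_rot": [0, 0, 0]}])

```text
time: 21.8
tcp_pos: [446.5, -345.1, 199.3]
tool_rot: [[-0.006, 0.14, -0.99], [-0.001, -0.99, -0.14], [-1.0, 0.0, 0.006]]
ft_force: [0.9, -1.7, 0.6]
finger_gap: 88.0
```

```bash
python3 - <<'E'
from h import *
o=state()
t=imaging.get_image("top")[:,:,::-1]
i=imaging.get_image("side")[:,:,::-1]
cv2.imwrite("pics/s7.png",np.vstack([t[110:360,180:580],i[100:350,180:580]]))
E
```

```text
t 21.8 tcp [ 446.5 -345.1  199.3] y [ 0.14 -0.99  0.  ] x [-0.006 -0.001 -1.   ] F [ 0.9 -1.7  0.6] gap 88.0
```

View pics/s7.png

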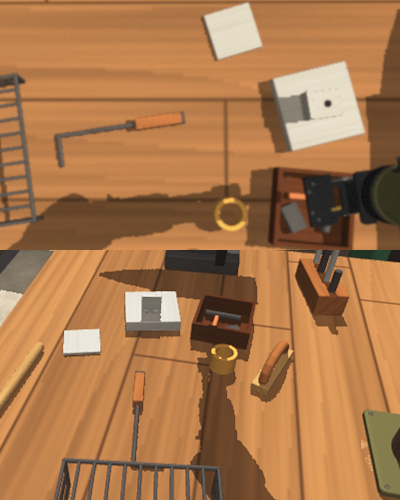

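s7: the bracket stands on the block with its hole at image (507,213); the rod lies flat and clear, and the offcut and collar look unmoved. One numeric check, then I'll hand in.

```bash
python3 - <<'E'
from h import *
h0=w((170+380/3.6,180+297/3.6),8);off=np.array([510.2,74])-h0
h1=w((507,213),38);print("offset from block",h1+off-np.array([598.8,-350.1]))
t=imaging.get_image("top");a=cv2.imread("pics/top0.png")[:,:,::-1]
for n,(x0,x1,y0,y1) in {"offcut":(378,448,105,175),"collar":(388,434,300,348)}.items():
    def cen(i):
        hs=cv2.cvtColor(np.ascontiguousarray(i[y0:y1,x0:x1]),cv2.COLOR_RGB2HSV)
        m=(hs[:,:,1]<60)&(hs[:,:,2]>150) if n=="offcut" else (hs[:,:,0]>18)&(hs[:,:,0]<32)&(hs[:,:,2]>130)
        return np.argwhere(m).mean(0).round(1),m.sum()
    print(n,cen(a),cen(t))
print(np.abs(arm.get_obs()["qvel"]).max());arm.finish_job()
E
```

```text
offset from block [ 1.30917561 -2.68594045]
offcut (array([35.7, 34.5]), np.int64(2127)) (array([35.7, 34.4]), np.int64(2132))
collar (array([25. , 22.8]), np.int64(244)) (array([29.9, 22.2]), np.int64(155))
0.01834795620334816
the job is handed in; nothing more can be done
```

I drew the bracket out of the guard with the hooked rod and stood it foot down on the steel block, then handed the job in at about 22 s. No verdict is reported.

- **Bracket:** the last pictures put its origin about 3 mm from the block's centre. I read it as upright from the pictures and did not measure the tilt. It was lowered until the wrist force showed contact (about 6 N), then released.
- **Rod:** it lies flat on the bench, wholly outside the guard. I measured its hook about 50 mm before the open end after letting it go, and the final picture shows the rod still well clear of the guard.
- **Offcut:** its image centroid moved only 0.1 px, so it was not disturbed.
- **Collar:** this check disagreed with the offcut's. Its colour centroid shifted about 5 px, but with far fewer matching pixels (155 against 244). The arm's shadow now crosses the collar, which likely explains it. The picture shows it in its original place and the arm never went near it.

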